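# Find the fully bored polishing wheel with a go gauge

## Task

Only one of these three felt polishing wheels has had its brass bush bored to full depth for the spindle. Try them where they lie with the go gauge from the wooden stand and feel which one lets it go fully home; do not force it. Then slide that wheel over the board, without lifting it, until it lies wholly on the red leather pad and leave the gauge standing home in it; leave the other wheels and everything else where they are.

Things in the scene. Friction and masses are not known exactly. Their poses are not given: they have to be found in the camera images.
- wheel_a: off-white hard felt polishing wheel lying flat, 60 mm across, 26 mm thick, about 0.14 kg, with a flush brass bush 36 mm across. Its hole opens upward in a 45 degree countersink, 27 mm wide at the top face and 15 mm wide 6 mm below; below that it is blind, dark inside and 15 mm wide. Exactly one of the three (any of them) is bored to full depth. Origin: centre of the underside, z up
- wheel_b: second wheel, outwardly the same as wheel_a; same origin and axes. Bore depth below the top face: 24 mm in the fully bored wheel, 12 mm in the two unfinished ones, whichever they are: there the gauge stops on the floor of the bore 10 mm short of home
- wheel_c: third wheel, outwardly the same as wheel_a; same origin and axes
- gauge: go plug gauge, 111 mm long, 0.12 kg, standing pin down in the stand. From below: steel pin 12 mm across, 22 mm long, end bevelled; flange 34 mm across, 4 mm thick; dark six-sided handle 14 mm across flats, 85 mm long, with a green band. In the fully bored wheel it goes in until the flange lies on the wheel's face (home). Origin: centre of the pin's end; z up the handle; the x axis is square to a pair of flats
- gauge_handle (a point): point on the gauge's axis 81 mm above the pin's end, 30 mm below the top of the handle: a good place to grip. Flats come every 60 degrees
- gauge_stand: dark wooden block 64 x 64 mm (base 70 x 70 mm), 30 mm high, fixed to the board, with a hole in the middle of its top, 16 mm wide and 26 mm deep, with a 3 mm bevel round its mouth. The gauge's flange rests on the top, so that its pin's end stands 8 mm above the board. Origin: centre of the underside
- pad: rust-red stitched leather pad 120 x 120 mm, 1 mm thin, fixed on the board; things slide over its edge freely. It lies before the tip of the wooden bench pin, which juts out from the bench about 0.1 m above the board between the wheels. Origin: its centre, x and y along its sides
- pliers: green pliers 140 x 47 mm lying on the board, a bystander; origin: middle of the underside
- tweezers: steel tweezers 130 mm long lying on the board, a bystander; origin: middle of the underside
- loupe: grey round loupe 31 mm across, 19 mm high, a bystander; origin: middle of the underside
- cup: blue plastic cup 37 mm across, 22 mm high, a bystander; origin: middle of the underside
- reel: wooden thread reel standing upright, 34 mm across, 54 mm high, a bystander; origin: middle of the underside
Things that resemble listed ones, but are neither listed nor needed, are in the scene too. Leave any orange look-alike of the gauge alone.

How it is judged:
On the way:
1. the gauge is fully home in a wheel that still lies where it was found (within 30 mm) (((horizontal distance between gauge and wheel_a below 0.006 m and z of gauge in the frame of wheel_a below 0.007 m and distance of wheel_a from where it was at the start of the episode below 0.03 m) or (horizontal distance between gauge and wheel_b below 0.006 m and z of gauge in the frame of wheel_b below 0.007 m and distance of wheel_b from where it was at the start of the episode below 0.03 m) or (horizontal distance between gauge and wheel_c below 0.006 m and z of gauge in the frame of wheel_c below 0.007 m and distance of wheel_c from where it was at the start of the episode below 0.03 m))), for 0.04 s.
At the end, for the whole second after the job is handed in: One wheel lies flat and still with its whole disc on the pad (centre within 30 mm of the pad's along each side) and the gauge stands in it, upright, within 3 mm of home; the other two lie flat within 30 mm of where they were. No bystander has moved 25 mm (((horizontal distance between gauge and wheel_a below 0.006 m and z of gauge in the frame of wheel_a below 0.007 m and x of wheel_a in the frame of pad between -0.03 and 0.03 m and y of wheel_a in the frame of pad between -0.03 and 0.03 m and height (world z) of wheel_a below 0.004 m and angle between each of wheel_a, gauge, wheel_b, wheel_c's own z axis and vertical below 0.1 rad and linear speed of each of wheel_a, gauge below 0.01 m/s and distance of each of wheel_b, wheel_c from where it was at the start of the episode below 0.03 m) or (horizontal distance between gauge and wheel_b below 0.006 m and z of gauge in the frame of wheel_b below 0.007 m and x of wheel_b in the frame of pad between -0.03 and 0.03 m and y of wheel_b in the frame of pad between -0.03 and 0.03 m and height (world z) of wheel_b below 0.004 m and angle between each of wheel_b, gauge, wheel_a, wheel_c's own z axis and vertical below 0.1 rad and linear speed of each of wheel_b, gauge below 0.01 m/s and distance of each of wheel_a, wheel_c from where it was at the start of the episode below 0.03 m) or (horizontal distance between gauge and wheel_c below 0.006 m and z of gauge in the frame of wheel_c below 0.007 m and x of wheel_c in the frame of pad between -0.03 and 0.03 m and y of wheel_c in the frame of pad between -0.03 and 0.03 m and height (world z) of wheel_c below 0.004 m and angle between each of wheel_c, gauge, wheel_a, wheel_b's own z axis and vertical below 0.1 rad and linear speed of each of wheel_c, gauge below 0.01 m/s and distance of each of wheel_a, wheel_b from where it was at the start of the episode below 0.03 m))); the robot touches nothing.
It fails at once if the gauge is forced against a wheel (over 40 N) (contact force between gauge and wheel_a above 40 N or contact force between gauge and wheel_b above 40 N or contact force between gauge and wheel_c above 40 N).
It fails at once if a wheel is lifted off the board (over 15 mm) or tipped up (height (world z) of any of wheel_a, wheel_b, wheel_c above 0.015 m or angle between any of wheel_a, wheel_b, wheel_c's own z axis and vertical above 0.5 rad).
It fails at once if a bystander is moved more than 25 mm (distance of any of pliers, tweezers, loupe, cup, reel from where it was at the start of the episode above 0.025 m).
It also fails if it takes over 51 s, if anything falls off the work surface, if the arm or the gripper's body presses on something with over 40 N, if the wrist force passes 120 N, or if a joint passes its speed limit or range.

## Robot

A 7-joint arm with a two-finger parallel gripper is mounted at the origin on a cart in front of the work surface, level with it; the furniture and walls round the work are solid. World frame = base frame: x ahead of the robot, y to its left, z up, the work surface at z = 0. Lengths are in m, angles in rad, forces in N, time in s.
With the tool pointing down it reaches from about 0.425 to 0.875 m from the base axis. Payload 4.7 kg.
Tool frame: the origin (TCP) lies at the very end of the fingers, on their centre line; the grasp point (between the pads) lies 19 mm behind it (manip.grip_depth is the distance from the TCP to the grasp point, in m); y points along the fingers, x is the direction in which the jaws open and shut, and the axes are right-handed (so a half turn about y gives the same grasp; the last joint's range is limited). The gripper opens to 85 mm and grips with 20 to 120 N. Pads are 22 mm wide; open, the fingers measure 114 mm over their backs; the gripper's body (76 mm by 85 mm) begins 54 mm behind the grasp point. The pads swing forward as they close: fully open they stand 13 mm farther back than shut.
Start: joints at [-1.181, 0.321, -0.07, 1.45, 0.023, 1.371, -0.057], TCP at [0.239, 0.605, 0.231] pointing down, gripper open.
Joint ranges: [-2.86, 2.86], [-0.3, 2.09], [-1.38, 1.24], [0.06, 2.45], [-1.56, 4.7], [0.09, 2.05], [-2.69, 2.69]. Speed limits (rad/s): [2.57, 2.57, 3.14, 3.14, 3.14, 3.14, 3.14].

## Interface

Orientations are given as a 3x3 rotation matrix whose columns are the frame's x, y, z axes.
In Python, from cell import manip, viewer, nets gives the robot as it stands.
- The arm moves only by the tool send_rows, never from a script. Its argument "plan" is a list of rows, each an object of numbers: "claw": the closure in counts, from 0 (fully open) to 255 (shut); "x", "y", "z": the shift along the tool's x, y, z in m; "spin": the turn about the tool's y in rad. In form: [{"claw": .., "x": .., "y": .., "z": .., "spin": ..}, ...]. A call has exactly 5 rows; each row is the pose to reach, as a shift and turn from the pose commanded when the call began, along the tool's axes at that moment; what a row does not reach only later rows make up. A row lasts 1/12 s, in which the tool goes at most 41.7 mm and 7.16 degrees, less where a joint would pass 70% of its speed; a pose out of reach is approached as far as the arm can. A call with a gripper value outside its range is refused whole. The fingers move at their own pace and stop on an object; the grip force is fixed at half the most. Time passes only in rows, so rows that repeat a pose let the fingers close, or fill a call up. It gives the time, the measured TCP pose, the force and the opening at its end, in the units of the state.
- manip.state(): the state, without advancing time (a new reading comes with each control period).
- viewer.get_image(name): name is "side" or "top"; returns a dict with "color" (384x512x3 uint8, red, green, blue), "range_z" (384x512 float32, m along the optical axis (not along the pixel's ray), 0 where there is no reading), "vfov" (degrees; the focal length in pixels is half the picture's height over the tangent of half this angle, whatever the lens; pixels are square), "cx", "cy" (the principal point, pixels), "xyz" and "rotation" of the camera in the world. Camera axes: x right, y down, z forward; pixel columns grow to the right and rows downward; lengths in m; the calibration is good to about 2 mm. A picture is of the moment at which its call begins.
- manip.hand_in(): hands the job in, once; it reports no verdict.
Trained networks look in the newest picture that a camera, given by its name, has taken for a name from the list of things; names that differ only in an ending like _2 or _b are one class to them, and where a whole thing is asked for, a point or a joint stands for the part that bears it (a point fixed in the world has none). Each returns a list of dicts, best first, with "score" (0 to 1); they miss things now and then, are a little off and sometimes report something else, mostly with a low value. They report only what shows in the picture. A call takes as long as a camera call. They do not tell look-alikes from the thing itself.
- nets.silhouettes(target, camera): "region" (384x512 bool, what is visible of it) and "position" ([column, row] in pixels, amid what is visible of it).
- nets.tip_of(target, camera): "position" ([column, row] in pixels: a listed point, or the origin of a listed thing).
The state is a dict: "t": time; "qpos": joint angles; "qd": joint speeds; "joint_torque": joint torques, N m; "eef_pos": TCP position; "tcp_rot": TCP orientation; "wrist_force": force on the tool from outside, world axes, zero at the start; "ft_torque": the same for the moment, N m; "width": finger opening in m.
Only numpy, scipy, OpenCV 4.12 (cv2) and the standard library are available. Lean on these libraries where they do the work, as an engineer would, in place of code of your own. Each camera call takes 0.05 s, during which the arm holds its last target.

## Working session

There is one attempt and no reset: what is moved stays moved. The work goes in short steps, Python scripts to look and compute and a tool call to move; the robot and the scene stay as the last step left them, time stands still between calls to the robot, and variables do not carry over. Pictures are saved under pics/ and viewed, and the job is handed in when it is done.

Besides the shell and the picture viewer there is one more tool, called by a JSON object that holds its "method" and its "body". send_rows: Moves the arm, as the interface text tells. Its arguments: {"type":"object","properties":{"plan":{"type":"array"}},"required":["plan"]}

```bash
ls; mkdir -p pics
cat > h.py <<'E'
from cell import manip, viewer, nets
import numpy as np, cv2
def grab(n,fn=None):
    im=viewer.get_image(n)
    if fn: cv2.imwrite('pics/'+fn, im['color'][:,:,::-1])
    return im
def ray(im,c,r):
    f=192/np.tan(np.radians(im['vfov'])/2)
    R=np.array(im['rotation']); d=R@np.array([(c-im['cx'])/f,(r-im['cy'])/f,1.])
    return np.array(im['xyz']),d
def at_z(im,c,r,z):
    o,d=ray(im,c,r); return o+d*(z-o[2])/d[2]
def at_depth(im,c,r):
    o,d=ray(im,c,r); return o+d*im['range_z'][int(round(r)),int(round(c))]
def cloud(im):
    f=192/np.tan(np.radians(im['vfov'])/2)
    v,u=np.mgrid[0:384,0:512]; z=im['range_z']
    p=np.stack([(u-im['cx'])/f*z,(v-im['cy'])/f*z,z],-1)
    return p@np.array(im['rotation']).T+np.array(im['xyz'])
def proj(im,p):
    f=192/np.tan(np.radians(im['vfov'])/2)
    q=np.array(im['rotation']).T@(np.array(p)-np.array(im['xyz'])); return q[0]/q[2]*f+im['cx'],q[1]/q[2]*f+im['cy']
E
python3 - <<'E'
from h import *
s=manip.state(); print(s)
for n in ('top','side'):
    im=grab(n,n+'0.png'); print(n,im['vfov'],im['cx'],im['cy'],im['xyz'],im['rotation'])
    for t in ['wheel_a','gauge','gauge_handle','gauge_stand','pad']:
        for k in nets.tip_of(t,n): print(t,k['score'],k['position'], at_depth(im,*[min(max(x,0),m) for x,m in zip(k['position'],(511,383))]).round(3))
E
```

```text
pics
{'t': 0.0, 'qpos': array([-1.18090025,  0.3218202 , -0.0700853 ,  1.45168475,  0.02260571,
        1.37079032, -0.05691647]), 'qd': array([ 0.00067801, -0.00101937, -0.00114226, -0.00151219,  0.00112094,
       -0.00132865, -0.00137005]), 'joint_torque': array([-1.53881510e-04, -4.93585289e+01, -3.82043961e-01, -3.14330435e+01,
        1.29694035e-02,  1.15570973e-02, -7.50180078e-06]), 'eef_pos': array([0.23840774, 0.60411918, 0.23022043]), 'tcp_rot': array([[ 3.66997719e-01, -6.05124344e-04, -9.30221645e-01],
       [ 9.30219875e-01, -1.81748125e-03,  3.66998203e-01],
       [-1.91273994e-03, -9.99998165e-01, -1.04112780e-04]]), 'wrist_force': array([ 1.09170928,  0.00339162, -0.62886938]), 'ft_torque': array([-0.00574322, -0.01176725, -0.01294131]), 'width': 0.08558710325826872}
top 48.52862975904841 255.11428358323772 191.5133074211076 [ 0.43441909 -0.02931924  0.93146711] [[-0.01053199 -0.99142133  0.13027976]
 [-0.99979551  0.01268996  0.01574506]
 [-0.01726323 -0.1300873  -0.99135225]]
wheel_a 0.68 [206.3, 186.3] [0.568 0.092 0.014]
wheel_a 0.63 [333.8, 196.0] [ 0.543 -0.
[... 362 characters left out ...]
48.12410372621191 248.24261262973403 193.52455763729168 [0.89884321 0.23540198 0.91477513] [[-0.5740073   0.71609583 -0.39714278]
 [ 0.81882744  0.49834883 -0.2849036 ]
 [-0.00610264 -0.48872815 -0.87241478]]
wheel_a 0.72 [194.4, 184.7] [ 0.549 -0.174  0.027]
wheel_a 0.65 [208.0, 219.3] [ 0.63  -0.062  0.108]
wheel_a 0.62 [282.7, 257.2] [0.581 0.098 0.023]
gauge 0.74 [344.5, 229.4] [0.449 0.177 0.032]
gauge_handle 0.81 [320.5, 195.5] [0.432 0.097 0.081]
gauge_handle 0.55 [353.9, 209.7] [0.438 0.177 0.11 ]
gauge_stand 0.97 [347.2, 226.1] [0.44  0.179 0.035]
pad 0.79 [263.9, 189.5] [ 0.452 -0.038  0.002]
pad 0.32 [345.3, 227.6] [0.445 0.177 0.034]
pad 0.22 [192.6, 184.6] [ 0.551 -0.178  0.027]
```

View pics/top0.png

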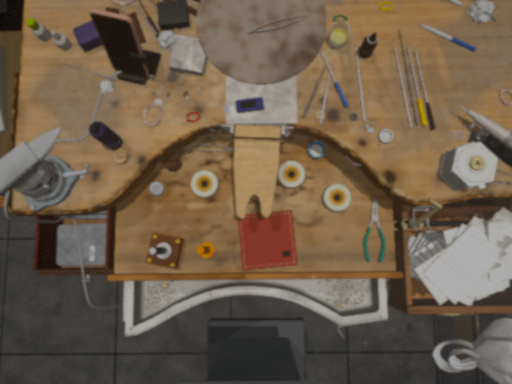

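View pics/side0.png

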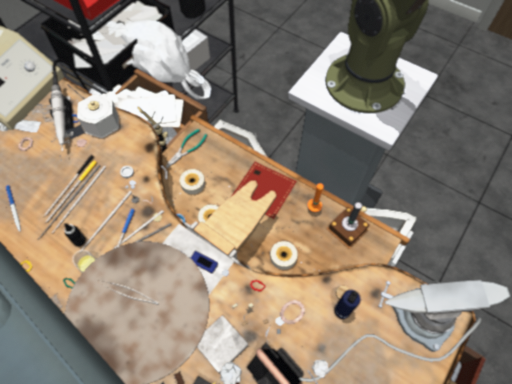

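Run:
```python
from h import *
im=grab('top'); 
cv2.imwrite('pics/topz.png',cv2.resize(im['color'][120:290,110:400,::-1],None,fx=2.75,fy=2.75,interpolation=cv2.INTER_CUBIC))
P=cloud(im); z=P[...,2]
h=np.clip(z*1000/150*255,0,255).astype(np.uint8)
cv2.imwrite('pics/toph.png',cv2.resize(cv2.applyColorMap(h,2)[120:290,110:400],None,fx=2.75,fy=2.75))
s=grab('side')
cv2.imwrite('pics/sidez.png',cv2.resize(s['color'][120:290,140:420,::-1],None,fx=2.75,fy=2.75,interpolation=cv2.INTER_CUBIC))
for t in ['wheel_a','pad','gauge_stand','gauge','pliers','tweezers','loupe','cup','reel']:
  for n,i in (('top',im),('side',s)):
    for k in nets.silhouettes(t,n):
        m=k['region']&(i['range_z']>0); p=cloud(i)[m]; print(t,n,k['score'],k['position'],m.sum(),np.median(p,0).round(3),p[:,2].max().round(3))
```

```text
wheel_a top 0.79 [290.2, 175.5] 670 [ 0.59  -0.094  0.024] 0.03
wheel_a top 0.76 [333.3, 197.2] 631 [ 0.539 -0.19   0.025] 0.03
wheel_a top 0.61 [206.0, 184.4] 620 [0.573 0.093 0.024] 0.03
wheel_a side 0.87 [195.9, 182.6] 495 [ 0.543 -0.187  0.026] 0.033
wheel_a side 0.79 [285.8, 255.7] 672 [0.575 0.097 0.026] 0.033
wheel_a side 0.56 [201.6, 210.7] 207 [ 0.589 -0.105  0.027] 0.121
pad top 0.57 [267.0, 240.6] 2970 [ 0.45  -0.041 -0.   ] 0.094
pad side 0.67 [268.8, 184.6] 1445 [ 0.434 -0.036  0.002] 0.104
gauge_stand top 0.65 [171.2, 250.7] 870 [0.431 0.169 0.028] 0.12
gauge_stand side 0.8 [348.0, 229.8] 773 [0.446 0.186 0.03 ] 0.038
gauge_stand side 0.27 [202.8, 210.3] 196 [ 0.589 -0.105  0.027] 0.033
gauge top 0.77 [207.8, 248.4] 215 [0.432 0.085 0.027] 0.117
gauge top 0.7 [162.7, 249.5] 238 [0.431 0.174 0.041] 0.123
gauge side 0.59 [350.1, 219.0] 255 [0.436 0.18  0.059] 0.125
gauge side 0.52 [315.1, 197.9] 250 [0.436 0.092 0.04 ] 0.116
pliers top 0.89 [376.4, 231.0] 386 [ 0.467 -0.274  0.008] 0.014
pliers side 0.77 [187.9, 142.8] 206 [ 0.451 -0.271  0.01 ] 0.016
tweezers top 0.53 [224.0, 148.7] 34 [0.652 0.047 0.004] 0.011
tweezers side 0.58 [281.0, 255.3] 615 [0.576 0.097 0.026] 0.033
loupe top 0.65 [155.2, 190.8] 174 [0.565 0.199 0.016] 0.022
loupe top 0.63 [161.6, 253.2] 261 [0.43  0.174 0.037] 0.123
cup top 0.61 [317.9, 148.5] 242 [ 0.647 -0.151  0.007] 0.025
cup side 0.33 [351.3, 217.3] 283 [0.435 0.181 0.058] 0.125
reel top 0.61 [172.3, 163.6] 249 [0.616 0.158 0.051] 0.073
reel top 0.59 [316.6, 151.9] 246 [ 0.647 -0.152  0.007] 0.025
```

View pics/topz.png

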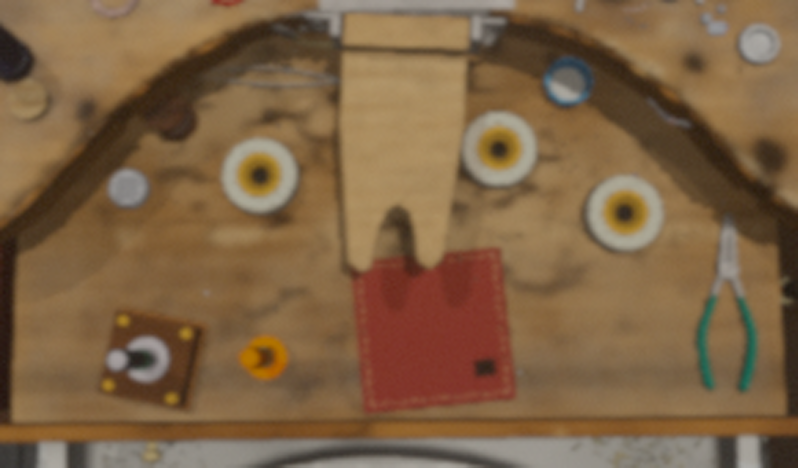

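View pics/toph.png

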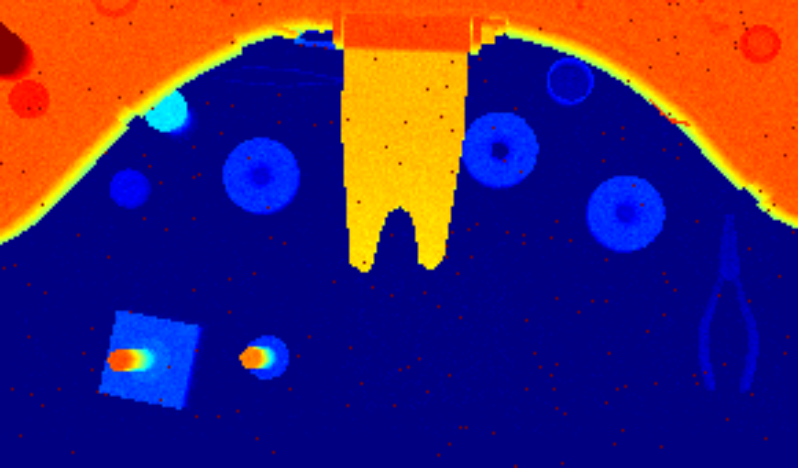

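View pics/sidez.png

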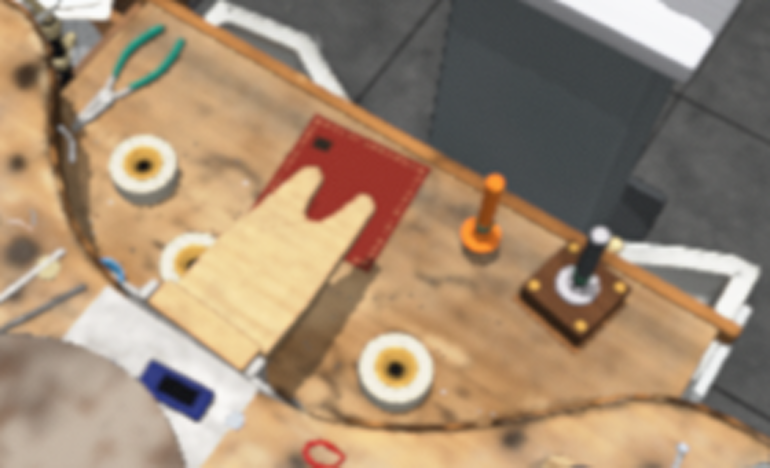

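```bash
cat > m.py <<'E'
from h import *
def top_pts(P,c,zlo,zhi,r):
    m=(np.hypot(P[...,0]-c[0],P[...,1]-c[1])<r)&(P[...,2]>zlo)&(P[...,2]<zhi); return P[m]
def circ(p):
    (c,r)=cv2.minEnclosingCircle(p[:,:2].astype(np.float32)*1000); return np.round(c,1),round(r,1)
def wheel(P,c):
    for _ in range(3):
        p=top_pts(P,c,.021,.033,.042)
        h=cv2.convexHull(p[:,:2].astype(np.float32)).reshape(-1,2)
        A=np.c_[2*h,np.ones(len(h))]; s=np.linalg.lstsq(A,(h**2).sum(1),rcond=None)[0]; c=s[:2]
    return c, np.sqrt(s[2]+c@c)
E
python3 - <<'E'
from m import *
for n in('top','side'):
    im=grab(n);P=cloud(im)
    for c in [(.572,.094),(.59,-.1),(.542,-.188)]:
        w,r=wheel(P,c); q=P[np.hypot(P[...,0]-w[0],P[...,1]-w[1])<.007]; 
        print(n,w.round(4),r.round(4),'bore z',np.sort(q[:,2])[:8].round(3))
    # gauge
    for c in [(.43,.176),(.43,.088)]:
        f=top_pts(P,c,.095,.13,.03); print(' handle top',f.mean(0).round(4),f[f[:,2]>.112].mean(0).round(4),len(f),f[:,2].max())
    f=top_pts(P,(.43,.17),.024,.033,.06); hu=cv2.minAreaRect(f[:,:2].astype(np.float32)*1000); print(' stand',hu)
    f=top_pts(P,(.45,-.04),.085,.11,.12); print(' pin minx',np.sort(f[:,0])[:5], 'edge y near B', np.sort(f[f[:,0]>.52][:,1])[:5])
    hsv=cv2.cvtColor(im['color'],cv2.COLOR_RGB2HSV)
    k=((hsv[...,0]<6)|(hsv[...,0]>174))&(hsv[...,1]>140)&(np.abs(P[...,2])<.01)&(np.hypot(P[...,0]-.45,P[...,1]+.04)<.1)
    print(' pad',cv2.minAreaRect(P[k][:,:2].astype(np.float32)*1000))
E
```

```text
top [0.5733 0.0946] 0.0291 bore z [0.008 0.01  0.01  0.012 0.012 0.012 0.012 0.012]
top [ 0.5916 -0.0937] 0.0294 bore z [-0.002 -0.002 -0.002 -0.001 -0.001 -0.    -0.    -0.   ]
top [ 0.5396 -0.1907] 0.0293 bore z [0.009 0.01  0.011 0.011 0.011 0.011 0.011 0.011]
 handle top [0.4309 0.1775 0.1153] [0.4309 0.1786 0.1188] 70 0.12239621449069105
 handle top [0.4312 0.0883 0.1105] [0.4311 0.0886 0.1129] 53 0.11462733685613058
 stand ((430.8509216308594, 179.27151489257812), (64.50341796875, 64.171630859375), 78.11326599121094)
 pin minx [0.49200823 0.49206746 0.49227469 0.4935391  0.49356713] edge y near B [-0.05791712 -0.0576152  -0.05755168 -0.05749025 -0.05568065]
 pad ((448.562255859375, -39.033447265625), (110.0096664428711, 114.15141296386719), 4.84303617477417)
side [0.5732 0.096 ] 0.0293 bore z [0.011 0.013 0.014 0.014 0.015 0.015 0.015 0.016]
side [ 0.5906 -0.097 ] 0.0261 bore z [0.011 0.013 0.014 0.017 0.017 0.019 0.019 0.02 ]
side [ 0.5396 -0.1891] 0.0293 bore z [0.013 0.014 0.015 0.015 0.015 0.015 0.016 0.016]
 handle top [0.433  0.1801 0.1139] [0.4318 0.1802 0.12  ] 82 0.1258590489731517
 handle top [0.4332 0.0908 0.1095] [0.4311 0.0901 0.1146] 58 0.11710996852725675
 stand ((430.0772705078125, 179.6915283203125), (65.05472564697266, 66.21949005126953), 78.5769271850586)
 pin minx [0.49168702 0.49266371 0.49302302 0.4930628  0.49326751] edge y near B [-0.05716641 -0.05701391 -0.05576894 -0.05535548 -0.05513953]
 pad ((450.01776123046875, -39.72916793823242), (114.90279388427734, 117.15824127197266), 4.18117094039917)
```

```bash
cat > go.py <<'E'
import sys
from h import *
def go(x,y,z,ang=None):
    s=manip.state(); R=s['tcp_rot']; D=np.array([x,y,z])-s['eef_pos']; d=R.T@D
    a=np.degrees(np.arctan2(R[1,0],R[0,0]))
    print('t',round(s['t'],2),'pos',s['eef_pos'].round(4),'ang',a.round(1),'F',s['wrist_force'].round(1),'w',round(s['width'],4),'tilt',R[2,:].round(4), 'q',s['qpos'].round(2))
    print('delta',d.round(4),'spin',None if ang is None else np.radians((a-ang+90)%180-90).round(3))
if __name__=='__main__': go(*map(float,sys.argv[1:]))
E
python3 go.py .4305 .179 .16 0; python3 go.py .4305 .179 .0705 0
```

```text
t 1.7 pos [0.2386 0.6046 0.2313] ang 68.5 F [-1.   0.2 -0.2] w 0.0855 tilt [ 0. -1. -0.] q [-1.18  0.32 -0.07  1.45  0.02  1.37 -0.06]
delta [-0.3255  0.0713 -0.3347] spin 1.195
t 1.7 pos [0.2386 0.6046 0.2313] ang 68.5 F [-1.   0.2 -0.2] w 0.0855 tilt [ 0. -1. -0.] q [-1.18  0.32 -0.07  1.45  0.02  1.37 -0.06]
delta [-0.3255  0.1608 -0.3347] spin 1.195
```

{"method": "send_rows", "body": {"plan": [{"claw":0,"x":-0.0285,"y":0,"z":-0.0293,"spin":0.12},{"claw":0,"x":-0.057,"y":0,"z":-0.0586,"spin":0.24},{"claw":0,"x":-0.0855,"y":0,"z":-0.0879,"spin":0.36},{"claw":0,"x":-0.114,"y":0,"z":-0.117,"spin":0.48},{"claw":0,"x":-0.1425,"y":0,"z":-0.1465,"spin":0.6}]}}

```text
t: 2.12
eef_pos: [0.323, 0.4166, 0.2314]
tcp_rot: [[0.831, 0.0, -0.556], [0.556, 0.001, 0.831], [0.0, -1.0, 0.0]]
wrist_force: [0.8, 0.1, -0.0]
width: 0.0854
```

```bash
python3 go.py .4305 .179 .16 0
```

```text
t 2.12 pos [0.323  0.4166 0.2314] ang 33.8 F [ 0.8  0.1 -0. ] w 0.0854 tilt [ 4.e-04 -1.e+00  3.e-04] q [-1.04  0.06  0.08  1.76 -0.    1.32 -0.37]
delta [-0.0428  0.0713 -0.2573] spin 0.589
```

{"method": "send_rows", "body": {"plan": [{"claw":0,"x":-0.0066,"y":0.004,"z":-0.0395,"spin":0.12},{"claw":0,"x":-0.013,"y":0.008,"z":-0.079,"spin":0.24},{"claw":0,"x":-0.0195,"y":0.012,"z":-0.118,"spin":0.36},{"claw":0,"x":-0.026,"y":0.018,"z":-0.157,"spin":0.48},{"claw":0,"x":-0.0325,"y":0.025,"z":-0.196,"spin":0.589}]}}

```text
t: 2.53
eef_pos: [0.4062, 0.2361, 0.2068]
tcp_rot: [[1.0, 0.001, -0.0], [0.0, 0.001, 1.0], [0.001, -1.0, 0.001]]
wrist_force: [0.3, -0.1, -0.0]
width: 0.0852
```

```bash
python3 go.py .4305 .179 .14 0
```

```text
t 2.53 pos [0.4062 0.2361 0.2068] ang 0.0 F [ 0.3 -0.1 -0. ] w 0.0852 tilt [ 0.0013 -1.      0.0014] q [-0.85 -0.06  0.26  1.92  0.02  1.27 -0.6 ]
delta [ 0.0242  0.0667 -0.0572] spin 0.0
```

Now the tool axes are x = world x, y = down, z = world y.

{"method": "send_rows", "body": {"plan": [{"claw":0,"x":0.012,"y":0.01,"z":-0.029,"spin":0},{"claw":0,"x":0.0243,"y":0.02,"z":-0.0572,"spin":0},{"claw":0,"x":0.0243,"y":0.03,"z":-0.0572,"spin":0},{"claw":0,"x":0.0243,"y":0.04,"z":-0.0572,"spin":0},{"claw":0,"x":0.0243,"y":0.04,"z":-0.0572,"spin":0}]}}

```text
t: 2.95
eef_pos: [0.4288, 0.1807, 0.1645]
tcp_rot: [[1.0, -0.003, -0.006], [0.006, -0.001, 1.0], [-0.003, -1.0, -0.001]]
wrist_force: [0.3, 0.1, 0.0]
width: 0.0853
```

```bash
python3 go.py .4305 .179 .0705 0
python3 - <<'E'
from h import *
for n in('top','side'):
    im=grab(n); cv2.imwrite('pics/a_%s.png'%n,cv2.resize(im['color'][150:290,110:400,::-1],None,fx=2.75,fy=2.75,interpolation=cv2.INTER_CUBIC))
E
```

```text
t 2.95 pos [0.4288 0.1807 0.1645] ang 0.4 F [0.3 0.1 0. ] w 0.0853 tilt [-0.0029 -1.     -0.001 ] q [-0.79 -0.03  0.33  1.99  0.01  1.19 -0.46]
delta [ 0.002   0.094  -0.0016] spin 0.006
```

View pics/a_side.png

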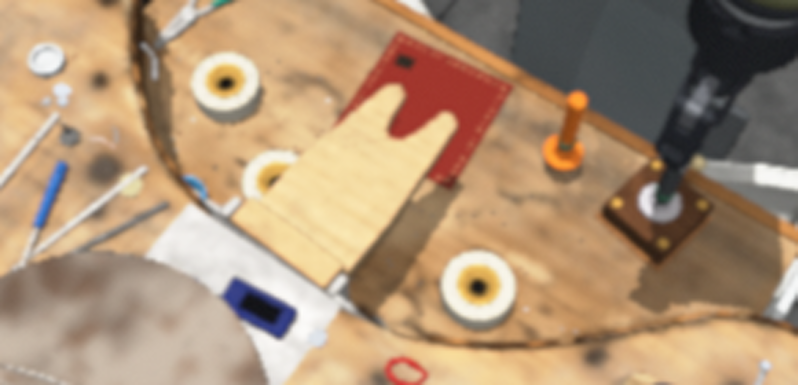

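View pics/a_top.png

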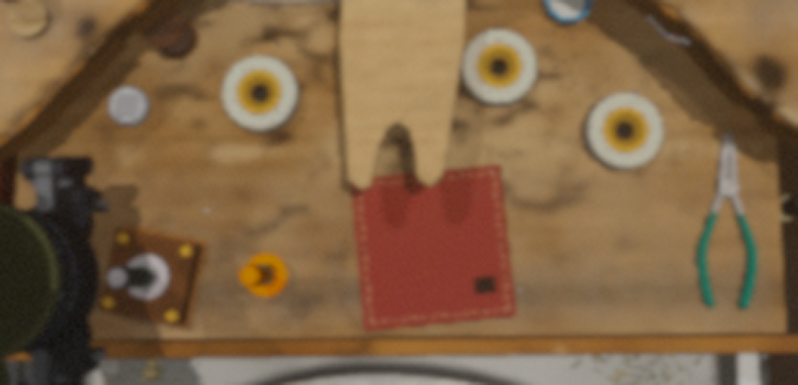

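```bash
python3 go.py .4305 .179 .0705 0
```

```text
t 3.05 pos [0.4295 0.182  0.1662] ang 0.5 F [ 0.6 -0.2  0.4] w 0.0857 tilt [-7.e-04 -1.e+00 -1.e-04] q [-0.79 -0.04  0.33  1.99  0.01  1.19 -0.46]
delta [ 0.0011  0.0957 -0.0029] spin 0.008
```

{"method": "send_rows", "body": {"plan": [{"claw":0,"x":0.001,"y":0.02,"z":-0.003,"spin":0.008},{"claw":0,"x":0.001,"y":0.045,"z":-0.003,"spin":0.008},{"claw":0,"x":0.001,"y":0.07,"z":-0.003,"spin":0.008},{"claw":0,"x":0.001,"y":0.0955,"z":-0.003,"spin":0.008},{"claw":0,"x":0.001,"y":0.0955,"z":-0.003,"spin":0.008}]}}

```text
t: 3.47
eef_pos: [0.4278, 0.1776, 0.0672]
tcp_rot: [[1.0, -0.006, -0.001], [0.001, -0.004, 1.0], [-0.006, -1.0, -0.004]]
wrist_force: [-0.3, -0.3, -0.5]
width: 0.0854
```

```bash
python3 - <<'E'
from h import *
im=grab('side'); cv2.imwrite('pics/b_side.png',cv2.resize(im['color'][130:290,260:420,::-1],None,fx=4,fy=3.75,interpolation=cv2.INTER_CUBIC))
E
python3 go.py .4305 .179 .0705 0
```

```text
t 3.52 pos [0.4293 0.1781 0.0694] ang 0.0 F [ 1.  -0.4  0.2] w 0.0853 tilt [-0.0038 -1.     -0.0024] q [-0.78  0.08  0.34  2.09 -0.03  0.98 -0.42]
delta [ 0.0012 -0.0011  0.0009] spin 0.0
```

View pics/b_side.png

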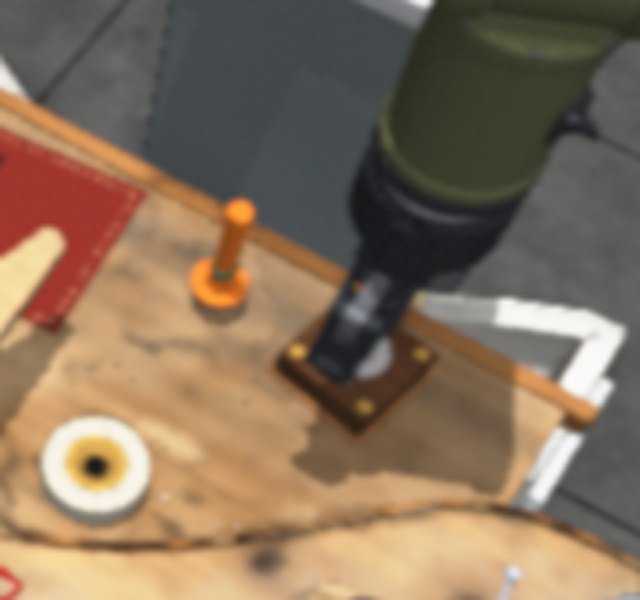

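The fingers straddle the handle over the stand, with the white flange showing at about (380,355). I'll close on it.

{"method": "send_rows", "body": {"plan": [{"claw":255,"x":0.001,"y":-0.001,"z":0.001,"spin":0},{"claw":255,"x":0.001,"y":-0.001,"z":0.001,"spin":0},{"claw":255,"x":0.001,"y":-0.001,"z":0.001,"spin":0},{"claw":255,"x":0.001,"y":-0.001,"z":0.001,"spin":0},{"claw":255,"x":0.001,"y":-0.001,"z":0.001,"spin":0}]}}

```text
t: 3.93
eef_pos: [0.4328, 0.1792, 0.0728]
tcp_rot: [[1.0, 0.002, 0.002], [-0.002, 0.001, 1.0], [0.002, -1.0, 0.001]]
wrist_force: [0.2, -0.6, -0.5]
width: 0.0251
```

{"method": "send_rows", "body": {"plan": [{"claw":255,"x":0,"y":0,"z":0,"spin":0},{"claw":255,"x":0,"y":0,"z":0,"spin":0},{"claw":255,"x":0,"y":0,"z":0,"spin":0},{"claw":255,"x":0,"y":0,"z":0,"spin":0},{"claw":255,"x":0,"y":0,"z":0,"spin":0}]}}

```text
t: 4.35
eef_pos: [0.4319, 0.1789, 0.0722]
tcp_rot: [[1.0, -0.001, 0.002], [-0.002, 0.0, 1.0], [-0.001, -1.0, 0.0]]
wrist_force: [-3.0, 0.0, 6.2]
width: 0.0135
```

```bash
python3 go.py .4305 .179 .14 0
```

```text
t 4.35 pos [0.4319 0.1789 0.0722] ang -0.1 F [-3.   0.   6.2] w 0.0135 tilt [-6.e-04 -1.e+00  4.e-04] q [-0.78  0.08  0.34  2.08 -0.03  0.98 -0.42]
delta [-0.0015 -0.0678  0.0001] spin -0.002
```

{"method": "send_rows", "body": {"plan": [{"claw":255,"x":0,"y":-0.02,"z":0,"spin":0},{"claw":255,"x":0,"y":-0.045,"z":0,"spin":0},{"claw":255,"x":0,"y":-0.075,"z":0,"spin":0},{"claw":255,"x":0,"y":-0.105,"z":0,"spin":0},{"claw":255,"x":0,"y":-0.13,"z":0,"spin":0}]}}

```text
t: 4.77
eef_pos: [0.4326, 0.1785, 0.2035]
tcp_rot: [[1.0, 0.001, 0.002], [-0.002, 0.0, 1.0], [0.001, -1.0, 0.0]]
wrist_force: [0.6, -0.1, -1.3]
width: 0.0131
```

```bash
python3 go.py .591 -.0945 .2 0;python3 - <<'E'
from h import *
im=grab('side'); cv2.imwrite('pics/c_side.png',cv2.resize(im['color'][130:290,260:420,::-1],None,fx=4,fy=3.75,interpolation=cv2.INTER_CUBIC))
E
```

```text
t 4.77 pos [0.4326 0.1785 0.2035] ang -0.1 F [ 0.6 -0.1 -1.3] w 0.0131 tilt [ 1.5e-03 -1.0e+00  3.0e-04] q [-0.79 -0.06  0.33  1.93  0.02  1.27 -0.47]
delta [ 0.159   0.0036 -0.2727] spin -0.002
```

View pics/c_side.png

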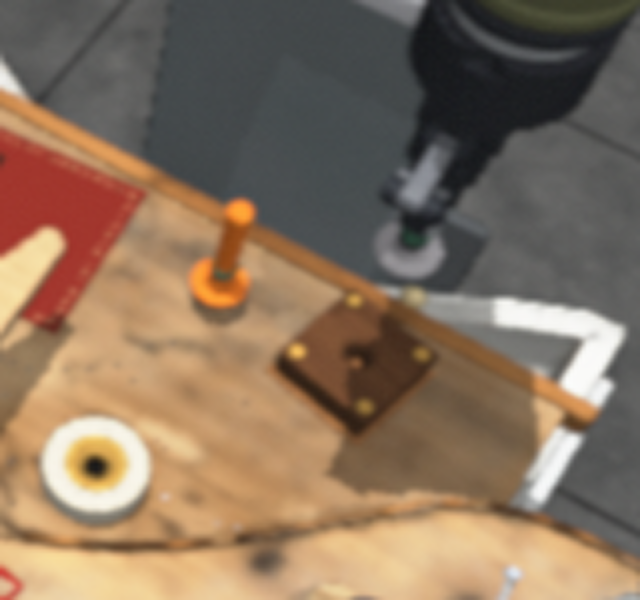

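{"method": "send_rows", "body": {"plan": [{"claw":255,"x":0.0177,"y":0,"z":-0.0303,"spin":0},{"claw":255,"x":0.0353,"y":0,"z":-0.0606,"spin":0},{"claw":255,"x":0.053,"y":0,"z":-0.091,"spin":0},{"claw":255,"x":0.0707,"y":0,"z":-0.121,"spin":0},{"claw":255,"x":0.0883,"y":0,"z":-0.1515,"spin":0}]}}

```text
t: 5.23
eef_pos: [0.5208, 0.0254, 0.2014]
tcp_rot: [[1.0, 0.001, 0.002], [-0.002, -0.0, 1.0], [0.001, -1.0, -0.0]]
wrist_force: [0.7, 0.6, -2.0]
width: 0.0133
```

```bash
python3 go.py .591 -.0945 .2 0
```

```text
t 5.23 pos [0.5208 0.0254 0.2014] ang -0.1 F [ 0.7  0.6 -2. ] w 0.0133 tilt [ 5.e-04 -1.e+00 -3.e-04] q [-0.61  0.06  0.53  1.83 -0.03  1.26 -0.07]
delta [ 0.0704  0.0015 -0.1198] spin -0.002
```

{"method": "send_rows", "body": {"plan": [{"claw":255,"x":0.0176,"y":0,"z":-0.03,"spin":0},{"claw":255,"x":0.0352,"y":0,"z":-0.06,"spin":0},{"claw":255,"x":0.0528,"y":0,"z":-0.09,"spin":0},{"claw":255,"x":0.07,"y":0,"z":-0.1195,"spin":0},{"claw":255,"x":0.07,"y":0,"z":-0.1195,"spin":0}]}}

```text
t: 5.65
eef_pos: [0.5913, -0.1013, 0.2011]
tcp_rot: [[1.0, 0.001, 0.011], [-0.011, -0.007, 1.0], [0.001, -1.0, -0.007]]
wrist_force: [-0.7, -2.1, -0.5]
width: 0.0134
```

```bash
python3 - <<'E'
from h import *
for n in('top','side'):
    im=grab(n); c0,r0=(220,110) if n=='top' else (120,120); cv2.imwrite('pics/d_%s.png'%n,cv2.resize(im['color'][r0:r0+160,c0:c0+160,::-1],None,fx=3.75,fy=3.75,interpolation=cv2.INTER_CUBIC))
    if n=='top':
        from m import wheel
E
python3 go.py .591 -.0945 .1 0
```

```text
t 5.75 pos [ 0.5897 -0.0947  0.2007] ang -0.3 F [ 0.1 -0.7 -2.1] w 0.0132 tilt [-0.0014 -1.     -0.0016] q [-0.42  0.25  0.64  1.65 -0.15  1.29  0.24]
delta [0.0014 0.1007 0.0004] spin -0.006
```

View pics/d_top.png

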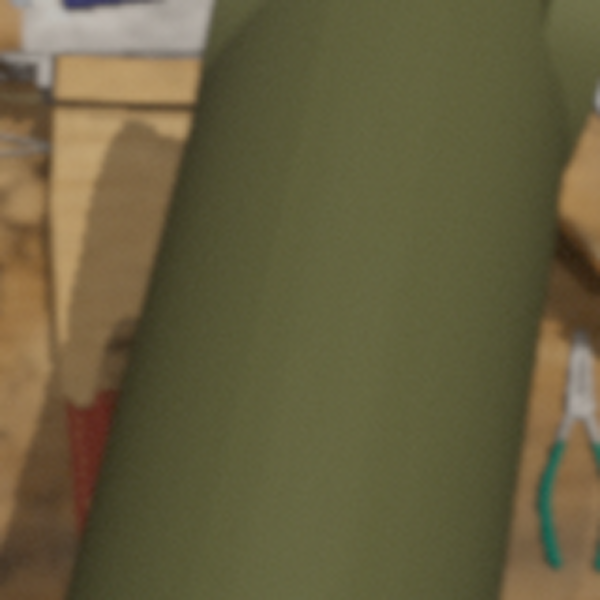

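View pics/d_side.png

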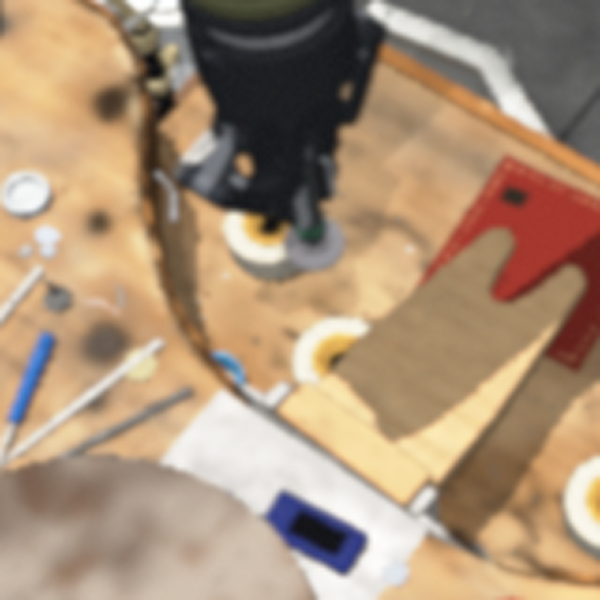

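{"method": "send_rows", "body": {"plan": [{"claw":255,"x":0.001,"y":0.025,"z":0,"spin":0},{"claw":255,"x":0.001,"y":0.05,"z":0,"spin":0},{"claw":255,"x":0.001,"y":0.075,"z":0,"spin":0},{"claw":255,"x":0.001,"y":0.095,"z":0,"spin":0},{"claw":255,"x":0.001,"y":0.1,"z":0,"spin":0}]}}

```text
t: 6.17
eef_pos: [0.5879, -0.09, 0.0978]
tcp_rot: [[1.0, -0.007, -0.001], [0.001, 0.001, 1.0], [-0.007, -1.0, 0.001]]
wrist_force: [-0.4, 0.9, -1.5]
width: 0.0134
```

```bash
python3 - <<'E'
from m import *
im=grab('side'); c0,r0=(120,120); cv2.imwrite('pics/e_side.png',cv2.resize(im['color'][r0:r0+160,c0:c0+160,::-1],None,fx=3.75,fy=3.75,interpolation=cv2.INTER_CUBIC))
E
python3 go.py .591 -.0945 .09 0
```

```text
t 6.22 pos [ 0.5885 -0.0904  0.0986] ang 0.0 F [-0.7  0.1 -1.5] w 0.0132 tilt [-0.0056 -1.      0.001 ] q [-0.4   0.35  0.61  1.76 -0.22  1.11  0.28]
delta [ 0.0025  0.0086 -0.0041] spin 0.0
```

View pics/e_side.png

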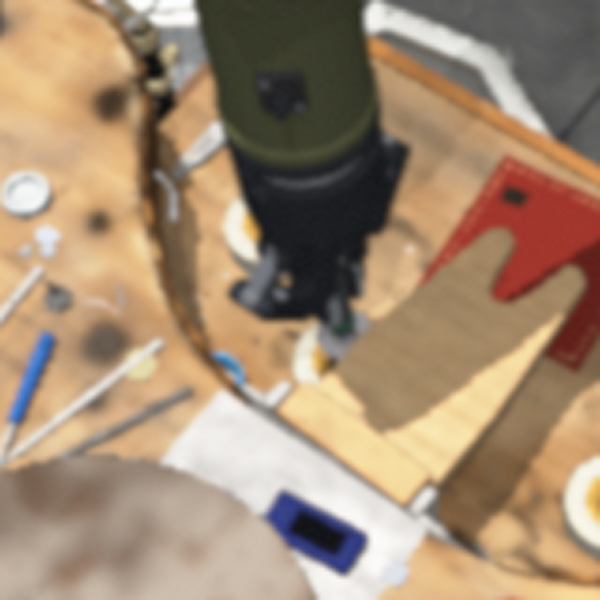

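{"method": "send_rows", "body": {"plan": [{"claw":255,"x":0.001,"y":0,"z":-0.002,"spin":0},{"claw":255,"x":0.0015,"y":0.002,"z":-0.003,"spin":0},{"claw":255,"x":0.002,"y":0.004,"z":-0.004,"spin":0},{"claw":255,"x":0.002,"y":0.004,"z":-0.004,"spin":0},{"claw":255,"x":0.002,"y":0.004,"z":-0.004,"spin":0}]}}

```text
t: 6.63
eef_pos: [0.5934, -0.0968, 0.0986]
tcp_rot: [[1.0, 0.001, 0.002], [-0.002, 0.0, 1.0], [0.001, -1.0, 0.0]]
wrist_force: [-0.2, 0.0, -1.5]
width: 0.0137
```

```bash
python3 go.py .591 -.0945 .09 0
```

```text
t 6.63 pos [ 0.5934 -0.0968  0.0986] ang -0.1 F [-0.2  0.  -1.5] w 0.0137 tilt [ 1.3e-03 -1.0e+00  1.0e-04] q [-0.39  0.36  0.61  1.75 -0.23  1.1   0.29]
delta [-0.0024  0.0086  0.0023] spin -0.002
```

{"method": "send_rows", "body": {"plan": [{"claw":255,"x":-0.002,"y":0.001,"z":0.002,"spin":0},{"claw":255,"x":-0.002,"y":0.002,"z":0.002,"spin":0},{"claw":255,"x":-0.002,"y":0.003,"z":0.002,"spin":0},{"claw":255,"x":-0.002,"y":0.004,"z":0.002,"spin":0},{"claw":255,"x":-0.002,"y":0.004,"z":0.002,"spin":0}]}}

```text
t: 7.05
eef_pos: [0.5908, -0.0945, 0.0936]
tcp_rot: [[1.0, -0.0, 0.002], [-0.002, 0.0, 1.0], [-0.0, -1.0, 0.0]]
wrist_force: [0.1, -0.1, -1.0]
width: 0.0133
```

```bash
python3 - <<'E'
from m import *
im=grab('side'); c0,r0=(120,120); cv2.imwrite('pics/f_side.png',cv2.resize(im['color'][r0+50:r0+130,c0+50:c0+130,::-1],None,fx=7.5,fy=7.5,interpolation=cv2.INTER_CUBIC))
E
python3 go.py .591 -.0945 .09 0
```

```text
t 7.1 pos [ 0.5908 -0.0945  0.0937] ang -0.1 F [ 0.2  0.6 -2.2] w 0.0132 tilt [-2.e-04 -1.e+00  0.e+00] q [-0.39  0.36  0.61  1.76 -0.23  1.09  0.29]
delta [0.0002 0.0037 0.    ] spin -0.002
```

View pics/f_side.png

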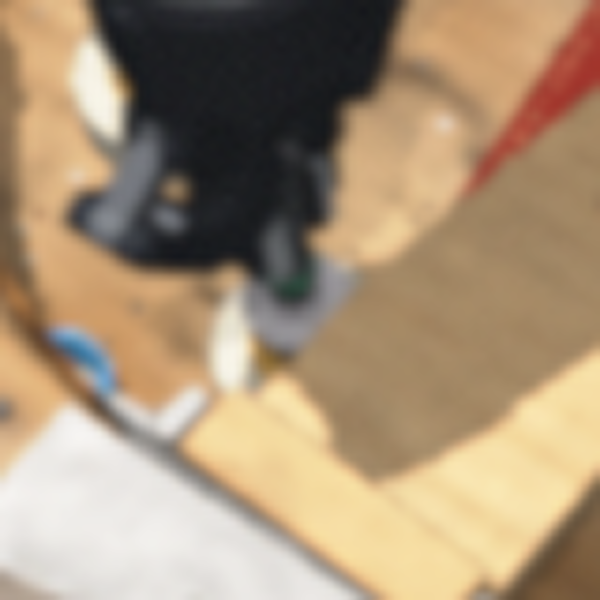

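{"method": "send_rows", "body": {"plan": [{"claw":255,"x":0,"y":0.002,"z":0,"spin":0},{"claw":255,"x":0,"y":0.004,"z":0,"spin":0},{"claw":255,"x":0,"y":0.006,"z":0,"spin":0},{"claw":255,"x":0,"y":0.007,"z":0,"spin":0},{"claw":255,"x":0,"y":0.008,"z":0,"spin":0}]}}

```text
t: 7.52
eef_pos: [0.5908, -0.0946, 0.0855]
tcp_rot: [[1.0, -0.0, 0.002], [-0.002, 0.0, 1.0], [-0.0, -1.0, 0.0]]
wrist_force: [0.2, 0.2, -0.6]
width: 0.0131
```

```bash
python3 go.py .591 -.0945 .068 0
```

```text
t 7.52 pos [ 0.5908 -0.0946  0.0855] ang -0.1 F [ 0.2  0.2 -0.6] w 0.0131 tilt [-3.e-04 -1.e+00  0.e+00] q [-0.39  0.37  0.61  1.77 -0.23  1.08  0.3 ]
delta [0.0002 0.0175 0.0001] spin -0.002
```

No contact yet, so I'll take another 5 mm slowly.

{"method": "send_rows", "body": {"plan": [{"claw":255,"x":0,"y":0.001,"z":0,"spin":0},{"claw":255,"x":0,"y":0.002,"z":0,"spin":0},{"claw":255,"x":0,"y":0.003,"z":0,"spin":0},{"claw":255,"x":0,"y":0.004,"z":0,"spin":0},{"claw":255,"x":0,"y":0.005,"z":0,"spin":0}]}}

```text
t: 7.93
eef_pos: [0.591, -0.0946, 0.0808]
tcp_rot: [[1.0, 0.0, 0.002], [-0.002, 0.0, 1.0], [0.0, -1.0, 0.0]]
wrist_force: [0.3, -0.3, -1.7]
width: 0.0134
```

{"method": "send_rows", "body": {"plan": [{"claw":255,"x":0,"y":0.0005,"z":0,"spin":0},{"claw":255,"x":0,"y":0.001,"z":0,"spin":0},{"claw":255,"x":0,"y":0.0015,"z":0,"spin":0},{"claw":255,"x":0,"y":0.002,"z":0,"spin":0},{"claw":255,"x":0,"y":0.002,"z":0,"spin":0}]}}

```text
t: 8.35
eef_pos: [0.5909, -0.0946, 0.0787]
tcp_rot: [[1.0, -0.0, 0.002], [-0.002, 0.0, 1.0], [-0.0, -1.0, 0.0]]
wrist_force: [-0.1, -1.0, -1.3]
width: 0.0134
```

{"method": "send_rows", "body": {"plan": [{"claw":255,"x":0,"y":0.0005,"z":0,"spin":0},{"claw":255,"x":0,"y":0.001,"z":0,"spin":0},{"claw":255,"x":0,"y":0.0015,"z":0,"spin":0},{"claw":255,"x":0,"y":0.002,"z":0,"spin":0},{"claw":255,"x":0,"y":0.002,"z":0,"spin":0}]}}

```text
t: 8.77
eef_pos: [0.5909, -0.0945, 0.0767]
tcp_rot: [[1.0, -0.0, 0.002], [-0.002, 0.0, 1.0], [-0.0, -1.0, 0.0]]
wrist_force: [0.6, -0.4, -1.0]
width: 0.0131
```

{"method": "send_rows", "body": {"plan": [{"claw":255,"x":0,"y":0.0005,"z":0,"spin":0},{"claw":255,"x":0,"y":0.001,"z":0,"spin":0},{"claw":255,"x":0,"y":0.0015,"z":0,"spin":0},{"claw":255,"x":0,"y":0.002,"z":0,"spin":0},{"claw":255,"x":0,"y":0.002,"z":0,"spin":0}]}}

```text
t: 9.18
eef_pos: [0.5909, -0.0946, 0.0747]
tcp_rot: [[1.0, -0.0, 0.002], [-0.002, 0.0, 1.0], [-0.0, -1.0, 0.0]]
wrist_force: [-0.9, -0.3, -1.3]
width: 0.0132
```

{"method": "send_rows", "body": {"plan": [{"claw":255,"x":0,"y":0.001,"z":0,"spin":0},{"claw":255,"x":0,"y":0.002,"z":0,"spin":0},{"claw":255,"x":0,"y":0.003,"z":0,"spin":0},{"claw":255,"x":0,"y":0.004,"z":0,"spin":0},{"claw":255,"x":0,"y":0.004,"z":0,"spin":0}]}}

```text
t: 9.6
eef_pos: [0.5907, -0.0945, 0.0705]
tcp_rot: [[1.0, -0.0, 0.002], [-0.002, 0.0, 1.0], [-0.0, -1.0, 0.0]]
wrist_force: [-0.4, -0.3, -1.5]
width: 0.0132
```

{"method": "send_rows", "body": {"plan": [{"claw":255,"x":0,"y":0.0005,"z":0,"spin":0},{"claw":255,"x":0,"y":0.001,"z":0,"spin":0},{"claw":255,"x":0,"y":0.0015,"z":0,"spin":0},{"claw":255,"x":0,"y":0.002,"z":0,"spin":0},{"claw":255,"x":0,"y":0.002,"z":0,"spin":0}]}}

```text
t: 10.02
eef_pos: [0.5909, -0.0946, 0.0687]
tcp_rot: [[1.0, -0.0, 0.002], [-0.002, 0.0, 1.0], [-0.0, -1.0, 0.0]]
wrist_force: [0.3, 0.7, -1.4]
width: 0.013
```

{"method": "send_rows", "body": {"plan": [{"claw":255,"x":0,"y":0.0003,"z":0,"spin":0},{"claw":255,"x":0,"y":0.0006,"z":0,"spin":0},{"claw":255,"x":0,"y":0.001,"z":0,"spin":0},{"claw":255,"x":0,"y":0.001,"z":0,"spin":0},{"claw":255,"x":0,"y":0.001,"z":0,"spin":0}]}}

```text
t: 10.43
eef_pos: [0.5911, -0.0946, 0.0683]
tcp_rot: [[1.0, 0.0, 0.002], [-0.002, 0.0, 1.0], [0.0, -1.0, 0.0]]
wrist_force: [-1.2, 0.2, 4.7]
width: 0.0132
```

```bash
python3 - <<'E'
from m import *
im=grab('side'); P=cloud(im); c0,r0=(120,120); cv2.imwrite('pics/g_side.png',cv2.resize(im['color'][r0+50:r0+130,c0+50:c0+130,::-1],None,fx=7.5,fy=7.5,interpolation=cv2.INTER_CUBIC))
E
python3 go.py .44 -.042 .068 90
```

```text
t 10.48 pos [ 0.5911 -0.0946  0.0683] ang -0.1 F [-2.2 -0.3  4.1] w 0.0129 tilt [ 3.e-04 -1.e+00  2.e-04] q [-0.38  0.39  0.6   1.78 -0.25  1.05  0.31]
delta [-0.1512  0.0002  0.0523] spin 1.569
```

View pics/g_side.png

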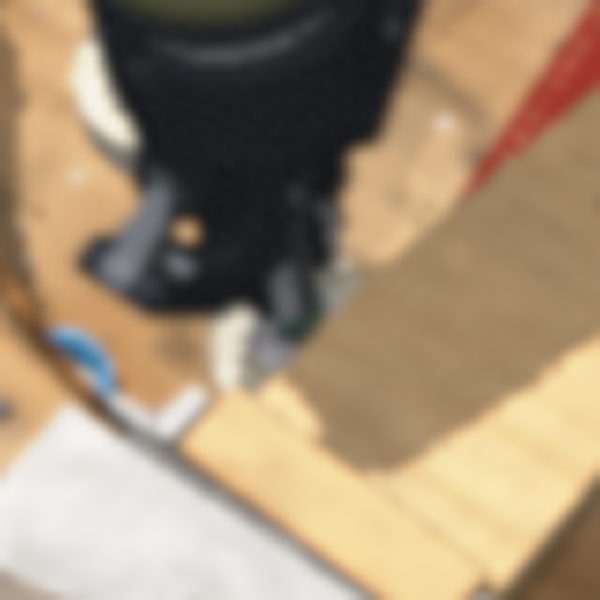

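{"method": "send_rows", "body": {"plan": [{"claw":255,"x":0,"y":-0.0005,"z":0,"spin":0},{"claw":255,"x":-0.003,"y":-0.0005,"z":0,"spin":0},{"claw":255,"x":-0.008,"y":-0.0005,"z":0,"spin":0},{"claw":255,"x":-0.014,"y":-0.0005,"z":0,"spin":0},{"claw":255,"x":-0.02,"y":-0.0005,"z":0,"spin":0}]}}

```text
t: 10.9
eef_pos: [0.5707, -0.0945, 0.0683]
tcp_rot: [[1.0, 0.001, 0.002], [-0.002, -0.0, 1.0], [0.001, -1.0, -0.0]]
wrist_force: [1.6, 0.4, -0.4]
width: 0.0133
```

```bash
python3 go.py .436 -.042 .068 0
```

```text
t 10.9 pos [ 0.5707 -0.0945  0.0683] ang -0.1 F [ 1.6  0.4 -0.4] w 0.0133 tilt [ 8.e-04 -1.e+00 -1.e-04] q [-0.4   0.34  0.61  1.83 -0.23  1.03  0.3 ]
delta [-0.1348  0.0002  0.0523] spin -0.002
```

{"method": "send_rows", "body": {"plan": [{"claw":255,"x":-0.007,"y":0,"z":0,"spin":0},{"claw":255,"x":-0.014,"y":0,"z":0,"spin":0},{"claw":255,"x":-0.021,"y":0,"z":0,"spin":0},{"claw":255,"x":-0.028,"y":0,"z":0,"spin":0},{"claw":255,"x":-0.035,"y":0,"z":0,"spin":0}]}}

```text
t: 11.32
eef_pos: [0.5351, -0.0944, 0.0683]
tcp_rot: [[1.0, 0.0, 0.002], [-0.002, 0.0, 1.0], [0.0, -1.0, 0.0]]
wrist_force: [1.4, 0.5, -0.2]
width: 0.0132
```

{"method": "send_rows", "body": {"plan": [{"claw":255,"x":-0.007,"y":0,"z":0,"spin":0},{"claw":255,"x":-0.014,"y":0,"z":0,"spin":0},{"claw":255,"x":-0.021,"y":0,"z":0,"spin":0},{"claw":255,"x":-0.028,"y":0,"z":0,"spin":0},{"claw":255,"x":-0.035,"y":0,"z":0,"spin":0}]}}

```text
t: 11.73
eef_pos: [0.5002, -0.0944, 0.0683]
tcp_rot: [[1.0, 0.0, 0.002], [-0.002, 0.0, 1.0], [0.0, -1.0, 0.0]]
wrist_force: [0.6, 0.8, 1.1]
width: 0.0137
```

```bash
python3 - <<'E'
from m import *
for n in('top','side'):
    im=grab(n);cv2.imwrite('pics/i_%s.png'%n,cv2.resize(im['color'][110:290,140:400,::-1],None,fx=3,fy=3,interpolation=cv2.INTER_CUBIC))
E
python3 go.py .436 -.042 .068 0
```

```text
t 11.83 pos [ 0.4994 -0.0943  0.0683] ang -0.1 F [-0.9 -1.1  1. ] w 0.0135 tilt [-1.4e-03 -1.0e+00  9.0e-04] q [-0.44  0.19  0.63  2.   -0.14  0.99  0.25]
delta [-0.0635  0.0004  0.0522] spin -0.002
```

View pics/i_side.png

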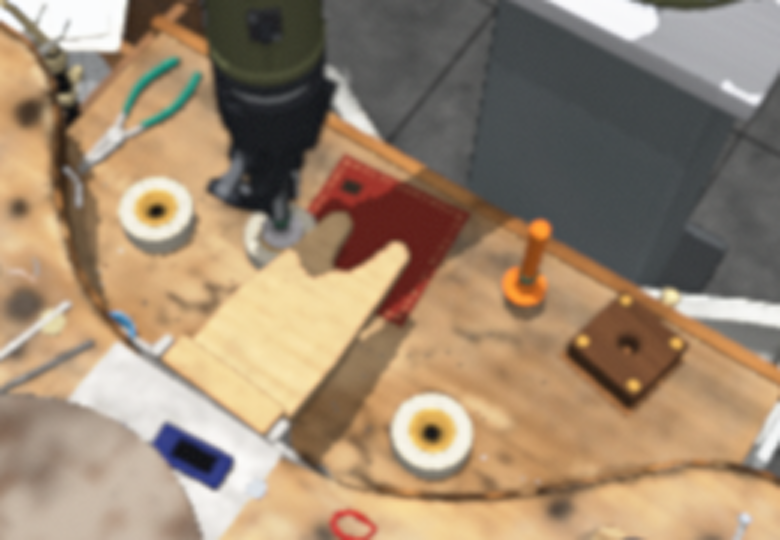

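{"method": "send_rows", "body": {"plan": [{"claw":255,"x":-0.005,"y":-0.0003,"z":0.001,"spin":0},{"claw":255,"x":-0.012,"y":-0.0005,"z":0.004,"spin":0},{"claw":255,"x":-0.018,"y":-0.0005,"z":0.009,"spin":0},{"claw":255,"x":-0.024,"y":-0.0005,"z":0.014,"spin":0},{"claw":255,"x":-0.03,"y":-0.0005,"z":0.019,"spin":0}]}}

```text
t: 12.25
eef_pos: [0.4702, -0.0748, 0.0687]
tcp_rot: [[1.0, -0.0, 0.002], [-0.002, 0.0, 1.0], [-0.0, -1.0, 0.0]]
wrist_force: [1.1, -0.7, -0.8]
width: 0.0134
```

```bash
python3 go.py .437 -.041 .068 0
```

```text
t 12.25 pos [ 0.4702 -0.0748  0.0687] ang -0.1 F [ 1.1 -0.7 -0.8] w 0.0134 tilt [-2.e-04 -1.e+00  0.e+00] q [-0.49  0.11  0.63  2.08 -0.08  0.98  0.17]
delta [-0.0333  0.0007  0.0337] spin -0.002
```

{"method": "send_rows", "body": {"plan": [{"claw":255,"x":-0.006,"y":0,"z":0.006,"spin":0},{"claw":255,"x":-0.012,"y":0,"z":0.012,"spin":0},{"claw":255,"x":-0.018,"y":0,"z":0.018,"spin":0},{"claw":255,"x":-0.024,"y":0,"z":0.024,"spin":0},{"claw":255,"x":-0.028,"y":0,"z":0.028,"spin":0}]}}

```text
t: 12.67
eef_pos: [0.4421, -0.0463, 0.0687]
tcp_rot: [[1.0, -0.0, 0.001], [-0.001, 0.0, 1.0], [-0.0, -1.0, 0.0]]
wrist_force: [0.7, -0.1, -1.9]
width: 0.0131
```

{"method": "send_rows", "body": {"plan": [{"claw":255,"x":-0.003,"y":0,"z":0.003,"spin":0},{"claw":255,"x":-0.005,"y":0,"z":0.0055,"spin":0},{"claw":255,"x":-0.005,"y":0,"z":0.0055,"spin":0},{"claw":255,"x":-0.005,"y":0,"z":0.0055,"spin":0},{"claw":255,"x":-0.005,"y":0,"z":0.0055,"spin":0}]}}

```text
t: 13.08
eef_pos: [0.4382, -0.0419, 0.0689]
tcp_rot: [[1.0, 0.0, 0.002], [-0.002, 0.0, 1.0], [0.0, -1.0, 0.0]]
wrist_force: [0.1, -0.5, -1.6]
width: 0.0135
```

```bash
python3 - <<'E'
from m import *
for n in('top','side'):
    im=grab(n);cv2.imwrite('pics/j_%s.png'%n,cv2.resize(im['color'][110:290,140:400,::-1],None,fx=3,fy=3,interpolation=cv2.INTER_CUBIC))
E
python3 go.py .437 -.041 .068 0
```

```text
t 13.18 pos [ 0.4382 -0.042   0.0688] ang -0.1 F [-0.  -0.1 -1.4] w 0.0136 tilt [-1.e-04 -1.e+00 -2.e-04] q [-0.54  0.02  0.59  2.15 -0.01  0.97  0.05]
delta [-0.0012  0.0008  0.001 ] spin -0.002
```

View pics/j_side.png

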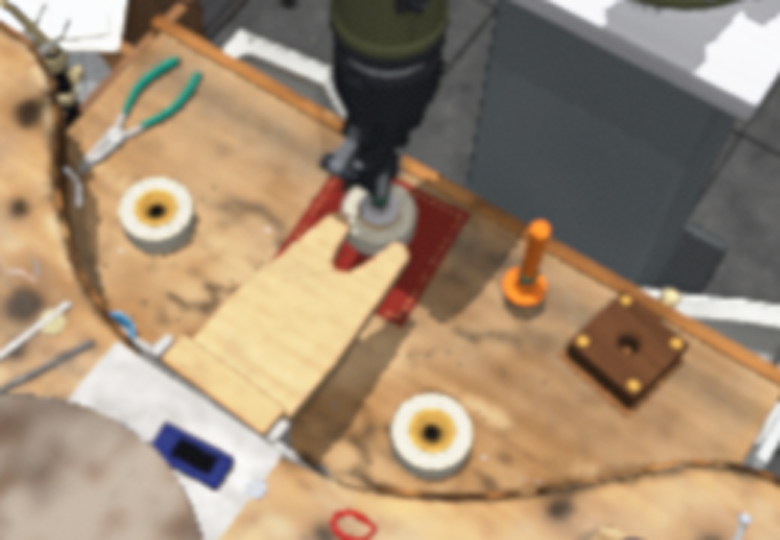

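View pics/j_top.png

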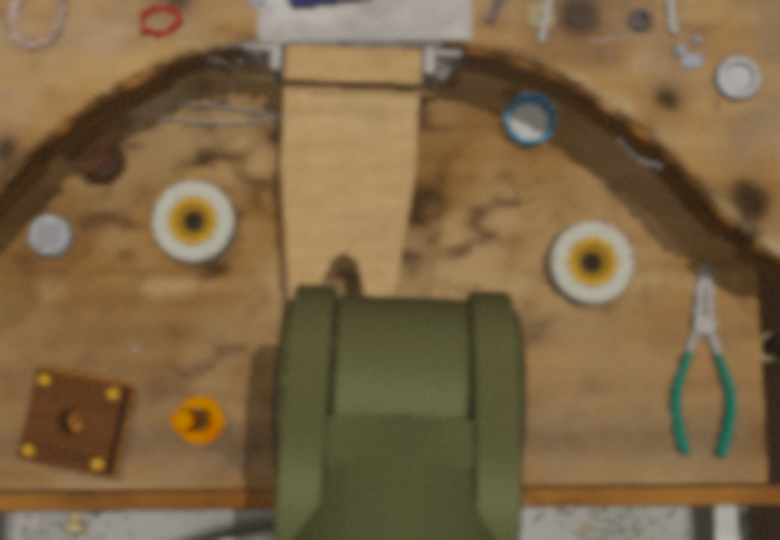

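{"method": "send_rows", "body": {"plan": [{"claw":255,"x":0,"y":0.0005,"z":0,"spin":0},{"claw":180,"x":0,"y":0.0005,"z":0,"spin":0},{"claw":140,"x":0,"y":0.0005,"z":0,"spin":0},{"claw":140,"x":0,"y":0.0005,"z":0,"spin":0},{"claw":140,"x":0,"y":0.0005,"z":0,"spin":0}]}}

```text
t: 13.6
eef_pos: [0.4382, -0.0418, 0.0684]
tcp_rot: [[1.0, 0.0, 0.002], [-0.002, 0.0, 1.0], [0.0, -1.0, 0.0]]
wrist_force: [-0.4, 0.3, 0.3]
width: 0.0384
```

```bash
python3 go.py .437 -.041 .15 0
```

```text
t 13.6 pos [ 0.4382 -0.0418  0.0684] ang -0.1 F [-0.4  0.3  0.3] w 0.0384 tilt [ 3.e-04 -1.e+00  1.e-04] q [-0.54  0.02  0.59  2.15 -0.01  0.97  0.05]
delta [-0.0012 -0.0816  0.0008] spin -0.002
```

Released. I'll rise straight up.

{"method": "send_rows", "body": {"plan": [{"claw":140,"x":0,"y":-0.01,"z":0,"spin":0},{"claw":140,"x":0,"y":-0.03,"z":0,"spin":0},{"claw":140,"x":0,"y":-0.055,"z":0,"spin":0},{"claw":140,"x":0,"y":-0.08,"z":0,"spin":0},{"claw":140,"x":0,"y":-0.105,"z":0,"spin":0}]}}

```text
t: 14.02
eef_pos: [0.4379, -0.042, 0.1752]
tcp_rot: [[1.0, 0.001, 0.002], [-0.002, 0.0, 1.0], [0.001, -1.0, 0.0]]
wrist_force: [-0.2, 0.8, -0.3]
width: 0.0386
```

{"method": "send_rows", "body": {"plan": [{"claw":140,"x":0.02,"y":-0.02,"z":-0.03,"spin":0},{"claw":140,"x":0.04,"y":-0.04,"z":-0.06,"spin":0},{"claw":140,"x":0.06,"y":-0.05,"z":-0.09,"spin":0},{"claw":140,"x":0.08,"y":-0.05,"z":-0.12,"spin":0},{"claw":140,"x":0.1,"y":-0.05,"z":-0.15,"spin":0}]}}

```text
t: 14.43
eef_pos: [0.5394, -0.1933, 0.2256]
tcp_rot: [[1.0, 0.004, 0.001], [-0.001, 0.0, 1.0], [0.004, -1.0, 0.0]]
wrist_force: [0.4, 0.4, -0.7]
width: 0.0382
```

Run:
```python
from m import *
print(manip.state()['eef_pos'].round(3),manip.state()['t'])
for n in('top','side'):
    im=grab(n);cv2.imwrite('pics/k_%s.png'%n,cv2.resize(im['color'][110:290,140:400,::-1],None,fx=3,fy=3,interpolation=cv2.INTER_CUBIC))
    P=cloud(im)
    for c in [(.572,.094),(.438,-.042),(.542,-.188)]:
        print(n,*[np.round(v,4) for v in wheel(P,c)])
    f=top_pts(P,(.438,-.042),.108,.13,.02); print(len(f),f.mean(0).round(4),f[:,2].max())
```

```text
[ 0.539 -0.193  0.226] 14.4333
top [0.5735 0.0945] 0.0292
top [ 0.4398 -0.042 ] 0.0292
top [ 0.5399 -0.1906] 0.0294
48 [ 0.4393 -0.0418  0.1161] 0.11914602509430205
side [0.5731 0.0958] 0.0293
side [ 0.4395 -0.041 ] 0.0296
side [ 0.5396 -0.1893] 0.0296
41 [ 0.4404 -0.0397  0.1163] 0.12100093332809547
```

View pics/k_side.png

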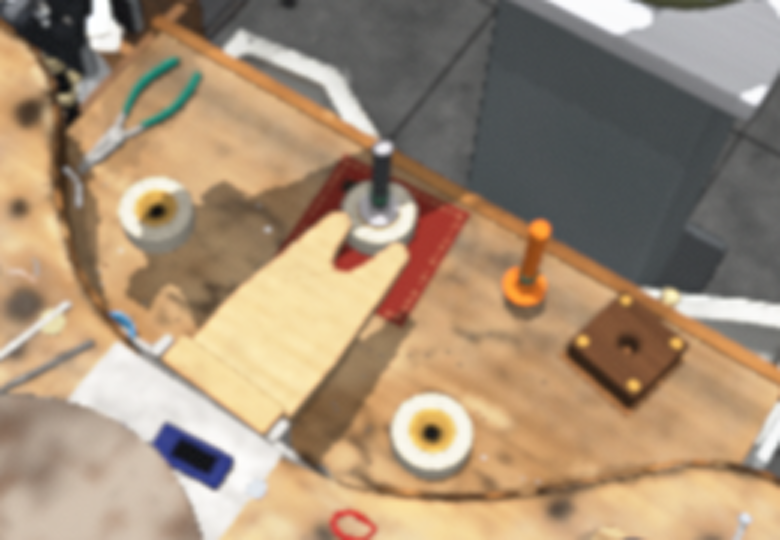

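View pics/k_top.png

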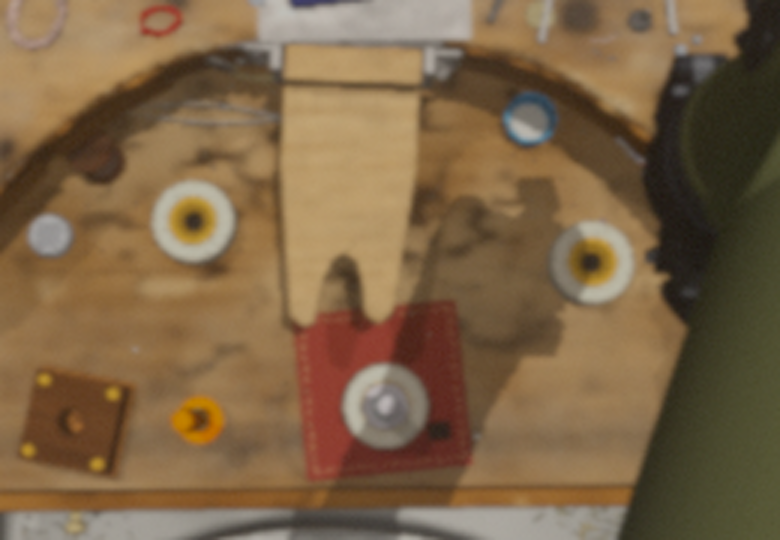

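Run:
```python
from h import *
print(manip.hand_in(), manip.state()['t'])
```

```text
the job is handed in; nothing more can be done
the job is handed in; nothing more can be done
```

The job is done and handed in at about 14.6 s of the 51 s. The fully bored wheel lies on the red pad with the gauge standing home in it. Handing in gave no verdict.

**Finding the wheel:** The depth picture suggested the wheel beside the bench pin, at about (0.591, −0.095), so I tried the gauge there first. It passed the 10 mm-short depth with no resistance. It seated with about 5 N on the wrist at the height expected for home. I did not try the gauge in the other two wheels; in the depth picture their bores read only about half as deep.

**Placing it:** I slid that wheel by the gauge, with the wrist-force readings below 3 N, then let go and drew the gripper clear.

**Last checks, from both cameras:**
- **Wheel:** its centre is at about (0.440, −0.042), roughly 10 mm from the pad's centre, with the whole disc on the leather.
- **Gauge:** it is upright, its axis within about 2 mm of the wheel's centre. The handle top reads about 0.116 m on average (0.119–0.121 m at most), against 0.115 m expected, which is within the camera's error.
- **Other wheels and bystanders:** the other two wheels measure within 1 mm of their starting places. The bystanders I could see look unmoved in the pictures, but I did not measure them again.

No check failed. The one disagreement was that the cameras differed by 1–3 mm on positions, most for the tried wheel, which the bench pin half hid from the side camera.

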